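# Seat the control card in the engine controller

### The job

Take the control card out of the wooden stand and slide it down between the two card guides of the controller tray until it rests on the sprung connector, feeling for the slots because the guides may be bolted up to a centimetre off the tray's middle, and let go. Then swing both ejector levers inward until they stand upright against their stops, so that their noses press the card fully home and keep it there. Never force or crush the card, do not let the card fall, and leave the other things on the bench where they are.

Things in the scene. Friction and masses are not known exactly. Their poses are not given: they have to be found in the camera images.
- unit: Controller tray, fixed: grey base 120 (x) x 240 (y) x 20 mm, origin at its underside's centre, z up. Upright on it: a pair of card guides (see guide_mouth), the connector between them, and at y = +-96 mm steel forks (27 x 18 mm, 127 mm high) carrying the levers. Heat sink at x 33 to 59, 47 mm high; components at x -35 to -57, 42 mm high. Heights below are above the origin.
- guide_mouth (a point): Nominal centre of the guides' mouth: tray x = y = 0, height 101 mm. U channels at y = +-58 mm face each other; slot 7 mm wide (x) from 20 to 82 mm high, flaring to 11 mm at the top; beside it flat lips, 12 mm (y) x 20 mm (x) each, top at 101. Channel floors y = +-61.5, flaring to +-67. The true slot plane is firmly bolted at tray x = -10 to +10 mm, not reported: find it by feel or sight.
- card: Card, 0.12 to 0.21 kg, upright in the stand. Origin: middle of its lower edge; y along its width, z up. Board 5 thick (x) x 120 x 78 mm high; cross bar on it 8 x 140 mm, height 78 to 88 (ears); pull handle on that 12 thick x 60 wide, 88 to 115, to grip across x. Fits either way round. Origin height in the tray: 33 mm resting on the connector, 25 mm fully home.
- stand: Wooden stand, fixed, 70 (x) x 90 (y) x 38 mm, origin at the centre of its underside. An 8 mm slot, open at both ends, runs along its y through the middle; the card stands in it on the slot's floor, 12 mm above the bench, with 1.5 mm of play to either side.
- connector (a joint): How far (m) the sprung connector, a black bar 34 x 104 mm between the guides, is pressed down. 0: its top at height 33 mm; about 0.008 with the card fully home. It pushes up with 5 N at 0 (more than the card weighs), plus 0.5 N per mm; hard stop at 0.012.
- lever_left (a joint): Lever at the tray's +y end, hinge along tray x at y = +96 mm, height 117 mm. 0: upright at its stop (shut); positive: leaning outward; starts at 0.85 to 1.05 (limit 1.15). Arm 75 long, 14 wide (x), 10 mm thick. Below about 0.4 its nose (28 mm long, 34 wide) presses the card's ear. Stiff hinge (0.3 N m), stays where left; moved along its arc it takes 5 to 12 N at the bead.
- lever_right (a joint): The same for the lever at the tray's -y end, hinge at y = -96 mm, mirrored: 0 upright and shut, positive leaning outward (to the tray's -y).
- lever_left_tip (a point): Centre of the left lever's round bead (12 mm thick, 18 mm wide along tray x), 72 mm from its hinge.
- lever_right_tip (a point): Centre of the right lever's round bead (12 mm thick, 18 mm wide along tray x), 72 mm from its hinge.
- socket: A stepped steel socket, 40 mm across, 45 mm high, on the bench between tray and stand; origin at its underside. Not to be moved.
- wrench: A 170 mm wrench lying beyond the tray and the stand; not to be moved.
- small_wrench: A 130 mm wrench lying near the robot; not to be moved.
- screwdriver: A 190 mm screwdriver lying beyond the tray and the stand; not to be moved.
- jar: A jar, 60 mm across, 80 mm high; not to be moved.
- carburettor: A carburettor, 75 x 65 x 70 mm; not to be moved.
Mind the look-alikes: they are no part of the job. What is shaped like the card but blue or green is not meant.

How it is judged:
On the way:
1. the card stands in both guides, released, resting on the connector and not yet pressed home, both levers still open (z of card in the frame of unit between 0.0295 and 0.0365 m and x of card in the frame of unit between -0.013 and 0.013 m and y of card in the frame of unit between -0.005 and 0.005 m and contact force between the fingers and card below 0.3 N and value of joint each of lever_left, lever_right above 0.5 rad), for 0.2 s.
At the end, for the whole second after the job is handed in: The card is upright (within 0.06 rad) in both guides and home: its lower edge less than 28.5 mm above the tray's underside (25 mm is fully home), within 13 mm (x) and 5 mm (y) of the tray's middle, at rest, the connector pressed down more than 4.5 mm, and both levers within 0.12 rad of upright (z of card in the frame of unit below 0.0285 m and x of card in the frame of unit between -0.013 and 0.013 m and y of card in the frame of unit between -0.005 and 0.005 m and angle between card's own z axis and vertical below 0.06 rad and value of joint connector above 0.0045 m and value of joint each of lever_left, lever_right below 0.12 rad and linear speed of card below 0.02 m/s); the robot touches nothing.
It fails at once if the card is forced in the guides or onto the connector: more than 40 N between the card and the tray's parts while both levers are still open (contact force between card and unit above 40 N and value of joint each of lever_left, lever_right above 0.6 rad).
It fails at once if the card is crushed: more than 80 N between the card and the tray's parts (contact force between card and unit above 80 N).
It fails at once if the card is let fall (faster than 0.35 m/s while not held) (linear speed of card above 0.35 m/s and contact force between the fingers and card below 0.1 N).
It fails at once if a bystander is moved by more than 20 mm (distance of any of socket, wrench, small_wrench, screwdriver, jar, carburettor from where it was at the start of the episode above 0.02 m).
It also fails if it takes over 72 s, if anything falls off the work surface, if the arm or the gripper's body presses on something with over 40 N, if the wrist force passes 120 N, or if a joint passes its speed limit or range.

### The arm

A 7-joint arm with a two-finger parallel gripper is mounted at the origin on the work surface. World frame = base frame: x ahead of the robot, y to its left, z up, the work surface at z = 0. Lengths are in m, angles in rad, forces in N, time in s.
With the tool pointing down it reaches from about 0.425 to 0.925 m from the base axis. Payload 6.8 kg.
Tool frame: the origin (TCP) lies midway between the tips of the shut fingers; the grasp point (between the pads) lies 19 mm behind it; z points along the fingers, y is the line along which they close (so a half turn about z gives the same grasp; the last joint's range is limited). The gripper opens to 85 mm and grips with 20 to 120 N. Pads are 22 mm wide; open, the fingers measure 114 mm over their backs; the gripper's body (76 mm by 85 mm) begins 54 mm behind the grasp point. The pads swing forward as they close: fully open they stand 13 mm farther back than shut.
Start: joints at [-1.418, 0.477, 0.022, 1.555, -0.011, 1.109, -0.083], TCP at [0.174, 0.652, 0.231] pointing down, gripper open.
Joint ranges: [-2.96, 2.96], [-0.34, 2.1], [-1.41, 1.46], [0.24, 2.44], [-1.37, 4.51], [0.17, 1.92], [-2.96, 2.96]. Speed limits (rad/s): [2.39, 2.39, 3.14, 3.14, 3.14, 3.14, 3.14].

### API

Orientations are given as a rotation vector (axis times angle).
In Python, from bench import get_obs, grab_frame, camera_params, r gives the robot as it stands.
- The arm moves only by the shell command python3 -m jog 'ROWS' [FORCE]. ROWS is JSON, a list of rows, each an object of numbers: "rx", "ry", "rz": the turn, a rotation vector about the world's x, y, z scaled (see below); "x", "y", "z": the shift along the world's x, y, z scaled (see below); "jaw": the opening, from -1 (shut) to 1 (fully open). In form: [{"rx": .., "ry": .., "rz": .., "x": .., "y": .., "z": .., "jaw": ..}, ...]. A call has 1 to 8 rows; each row shifts and turns the commanded pose from where the row before left it; what a row does not reach is not made up. The controller multiplies each number of a shift by 60 mm and each number of a turn by 10 degrees. A row lasts 1/8 s, in which the tool goes at most 62.5 mm and 10.7 degrees, less where a joint would pass 70% of its speed; a pose out of reach is approached as far as the arm can. A call with a number of a shift or a turn outside -1 to 1 is refused whole. A call with a gripper value outside its range is refused whole. The fingers move at their own pace and stop on an object; FORCE is the grip in N (left out, the last holds). Time passes only in rows, so rows that do not move let the fingers close. It gives the time, the measured TCP pose, the force, the opening and the grip force at its end, in the units of the state.
- get_obs(): the state, without advancing time (a new reading comes with each control period).
- grab_frame(name): name is "scene" or "side" or "wrist"; returns the picture (420x560x3 uint8, red, green, blue); there is no depth.
- camera_params(name): a dict with "fx", "fy", "cx", "cy" (pixels), "k1" (the pictures are not rectified: a ray, as slopes to the right and down, at radius r is drawn at 1 + k1 r^2 times it, then the intrinsics apply), "R" (3x3) and "t" (3): a world point X has camera coordinates R X + t. Camera axes: x right, y down, z forward; pixel columns grow to the right and rows downward; lengths in m; the calibration is good to about 2 mm. A picture is of the moment at which its call begins: read the wrist's pose just before it. camera_params takes no time and is no camera call; for the wrist camera it gives the pose at the moment of the call.
- r.hand_in(): hands the job in; it is judged then, once.
The state is a dict: "clock": time; "joints": joint angles; "qvel": joint speeds; "tau": joint torques, N m; "tcp_pos": TCP position; "orientation": TCP orientation; "contact_force": force on the tool from outside, world axes, zero at the start; "moment": the same for the moment, N m; "grip_width": finger opening in m; "gripper_force": force on a finger pad.
Only numpy, scipy, OpenCV 4.12 (cv2) and the standard library are available. Lean on these libraries where they do the work, as an engineer would, in place of code of your own. Each camera call takes 0.05 s, during which the arm holds its last target. There are 200 camera calls.

## Working session

There is one attempt and no reset: what is moved stays moved. The work goes in short steps, Python scripts to look and compute and a shell command to move; the robot and the scene stay as the last step left them, time stands still between calls to the robot, and variables do not carry over. Pictures are saved under pics/ and viewed, at most 10 in all, crops included, and the job is handed in when it is done.

```bash
ls; mkdir -p pics
python3 - <<'E'
from bench import *
import cv2
for n in("scene","side"):
    cv2.imwrite(f"pics/{n}0.png",grab_frame(n)[:,:,::-1])
    p=camera_params(n);print(n,p)
o=get_obs();print({k:o[k] for k in("clock","tcp_pos","orientation","contact_force","grip_width")})
E
```

```text
pics
scene {'fx': 436.6242232104784, 'fy': 436.6242232104784, 'cx': 266.7646795939291, 'cy': 208.65958166262624, 'k1': -0.08481789817000707, 'R': array([[ 0.33536564,  0.94196976, -0.01492839],
       [ 0.81010247, -0.29643384, -0.50582702],
       [-0.48089903,  0.15754347, -0.86250575]]), 't': array([-0.14091623, -0.36850637,  1.53157921])}
side {'fx': 506.4424688002762, 'fy': 506.4424688002762, 'cx': 275.78894694269843, 'cy': 211.0461044259297, 'k1': -0.15562850408008297, 'R': array([[ 0.9341261 , -0.35661357, -0.01533603],
       [-0.2848977 , -0.71900942, -0.6339233 ],
       [ 0.2150389 ,  0.5965335 , -0.77324385]]), 't': array([-0.50679801,  0.18834888,  1.08983761])}
{'clock': 0.1, 'tcp_pos': array([0.17395225, 0.65166381, 0.23045095]), 'orientation': array([-4.08489799e-01, -3.11484703e+00,  2.52870254e-03]), 'contact_force': array([-1.09431564, -0.55316812, -0.23483921]), 'grip_width': 0.08538026337905431}
```

View pics/scene0.png

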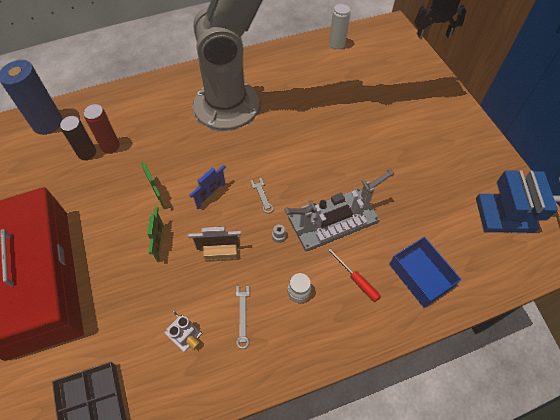

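View pics/side0.png

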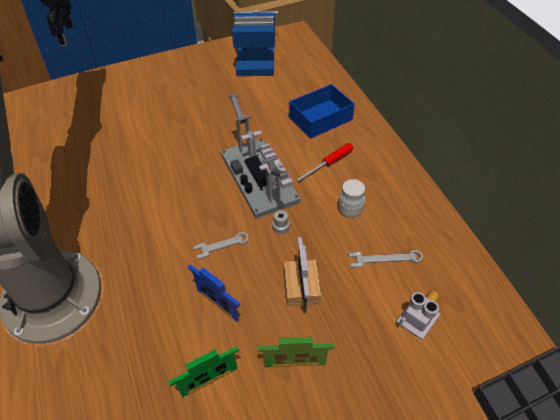

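The scene view shows the grey card in the wooden stand at (215,240). Look-alikes are the blue card at (208,185) and the green ones at (155,232) and (152,187). The tray is at (340,215). The grey card in the stand is the one meant, so I'll check it in close crops.

Run:
```python
import cv2
a=cv2.imread("pics/scene0.png")[160:265,185:400]
cv2.imwrite("pics/sc1.png",cv2.resize(a,None,fx=3.7,fy=3.7,interpolation=cv2.INTER_CUBIC))
b=cv2.imread("pics/side0.png")[90:310,190:350]
b=cv2.rotate(b,cv2.ROTATE_90_COUNTERCLOCKWISE)
cv2.imwrite("pics/si1.png",cv2.resize(b,None,fx=3.6,fy=3.6,interpolation=cv2.INTER_CUBIC))
```

```text
(no output)
```

View pics/sc1.png

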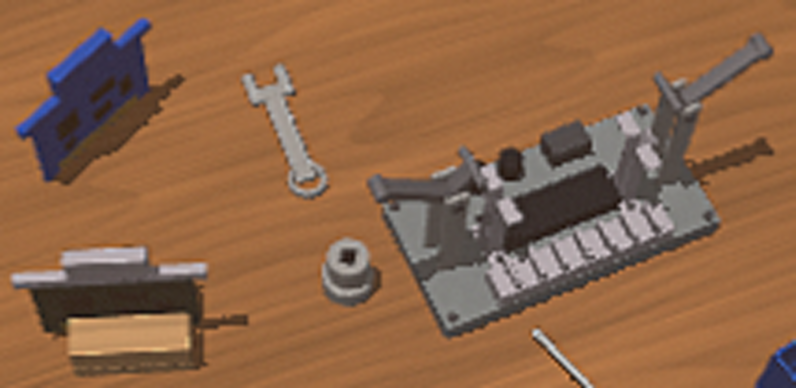

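View pics/si1.png

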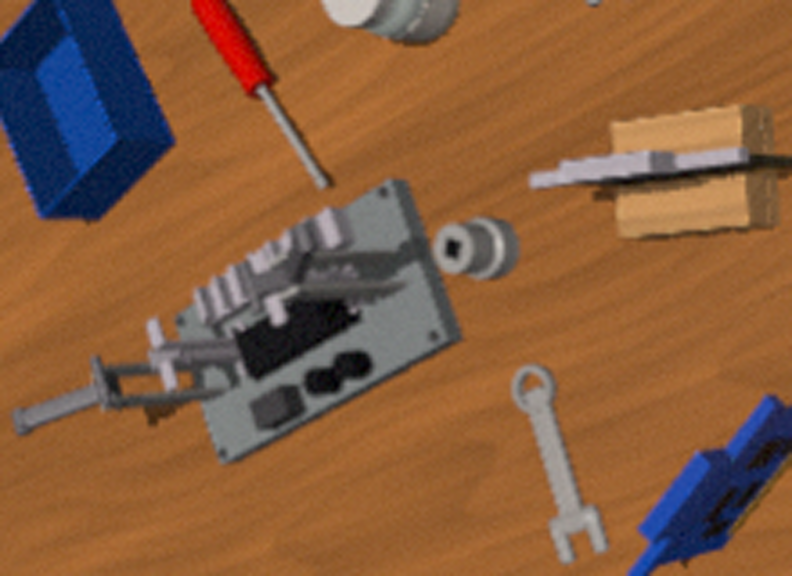

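The crops confirm the choice: a light-grey card in the wooden stand, with its handle top at scene px ≈(213,228). The tray's heat sink faces away from the robot, so tray x is roughly world +x. The left lever is the right-hand one in the scene view.

```bash
cat > h.py <<'E'
import numpy as np, cv2
from bench import *
from scipy.optimize import least_squares
def proj(P,n):
    c=camera_params(n) if isinstance(n,str) else n
    K=np.array([[c["fx"],0,c["cx"]],[0,c["fy"],c["cy"]],[0,0,1]])
    return cv2.projectPoints(np.atleast_2d(P).astype(float),cv2.Rodrigues(c["R"])[0],c["t"],K,np.array([c["k1"],0,0,0.]))[0][:,0]
def ray(uv,c):
    K=np.array([[c["fx"],0,c["cx"]],[0,c["fy"],c["cy"]],[0,0,1]])
    q=cv2.undistortPoints(np.array([[uv]],float),K,np.array([c["k1"],0,0,0.]))[0,0]
    return -c["R"].T@c["t"], c["R"].T@np.array([*q,1])
def atz(uv,c,z):
    o,d=ray(uv,c);return o+d*(z-o[2])/d[2]
def place(L,p):
    c,s=np.cos(p[2]),np.sin(p[2]);L=np.atleast_2d(L)
    return np.c_[p[0]+c*L[:,0]-s*L[:,1],p[1]+s*L[:,0]+c*L[:,1],L[:,2]]
def fit(obs,p0):  # obs: (cam,local xyz,uv)
    C={n:camera_params(n) if isinstance(n,str) else n for n in [o[0] for o in obs] if isinstance(n,str)}
    f=lambda p:np.concatenate([proj(place(o[1],p),C.get(o[0],o[0]) if isinstance(o[0],str) else o[0])[0]-o[2] for o in obs])
    return least_squares(f,p0,loss="soft_l1"),f
E
python3 - <<'E'
from h import *
S=lambda u,v:("scene",(185+u/3.7,160+v/3.7)); D=lambda u,v:("side",(190+159-v/3.6,90+u/3.6))
mk=lambda s,l:(s[0],l,s[1])
a,b,t=.06,.12,.02
U=[mk(S(447,318),(a,-b,t)),mk(S(383,203),(-a,-b,t)),mk(S(718,218),(a,b,t)),mk(S(643,108),(-a,b,t)),
   mk(D(392,182),(a,-b,t)),mk(D(462,330),(-a,-b,t)),mk(D(222,460),(-a,b,t))]
r,f=fit(U,[.6,.2,.2]);print("unit",r.x.round(4),f(r.x).round(1).tolist())
u=r.x
C=[mk(S(63,252),(0,-.03,.127)),mk(S(145,250),(0,.03,.127)),mk(S(14,275),(0,-.07,.1)),mk(S(206,264),(0,.07,.1)),
   mk(D(562,165),(0,.03,.127)),mk(D(670,155),(0,-.03,.127)),mk(D(530,176),(0,.07,.1)),mk(D(748,153),(0,-.07,.1))]
r,f=fit(C,[.6,-.1,0.1]);print("card",r.x.round(4),f(r.x).round(1).tolist())
for nm,sgn,s,d in(("L",1,S(764,44),D(20,420)),("R",-1,S(376,186),None)):
    for k in np.arange(.7,1.2,.05):
        P=place([0,sgn*(.096+.072*np.sin(k)),.117+.072*np.cos(k)],u)
        print(nm,round(k,2),(proj(P,"scene")[0]-s[1]).round(1), (proj(P,"side")[0]-d[1]).round(1) if d else "")
E
```

```text
unit [0.5558 0.1569 0.0574] [-1.3, 3.3, -1.6, 0.2, -0.2, 0.5, 0.1, -1.4, 2.0, -0.5, -2.4, -3.8, -1.0, -0.8]
card [ 0.5307 -0.1883 -0.3035] [-1.3, 1.3, -0.5, 0.9, -1.5, 0.4, -0.9, 1.3, -1.2, -0.6, -1.1, -5.4, -0.3, 0.2, -0.2, -2.0]
L 0.7 [-5.1 -0.6] [ 1.6 -1.3]
L 0.75 [-4.5 -0.4] [ 1.3 -1.2]
L 0.8 [-3.9 -0.2] [ 1.  -0.9]
L 0.85 [-3.3  0.1] [ 0.7 -0.6]
L 0.9 [-2.8  0.4] [ 0.5 -0.3]
L 0.95 [-2.4  0.8] [0.3 0.2]
L 1.0 [-2.   1.1] [0.1 0.7]
L 1.05 [-1.6  1.6] [-0.1  1.2]
L 1.1 [-1.4  2. ] [-0.2  1.8]
L 1.15 [-1.1  2.5] [-0.4  2.5]
R 0.7 [ 3.5 -2.8] 
R 0.75 [ 2.5 -2. ] 
R 0.8 [ 1.5 -1.1] 
R 0.85 [ 0.6 -0.3] 
R 0.9 [-0.2  0.6] 
R 0.95 [-1.   1.4] 
R 1.0 [-1.7  2.3] 
R 1.05 [-2.4  3.1] 
R 1.1 [-3.1  3.9] 
R 1.15 [-3.6  4.8]
```

```bash
python3 -m jog '[{"x":0.55,"y":-0.82,"z":0.2,"rz":-0.9,"jaw":1},{"x":0.55,"y":-0.82,"z":0.2,"rz":-0.9,"jaw":1},{"x":0.55,"y":-0.82,"z":0.2,"rz":-0.9,"jaw":1},{"x":0.55,"y":-0.82,"z":0.2,"rz":-0.9,"jaw":1},{"x":0.55,"y":-0.82,"z":0.2,"rz":-0.9,"jaw":1},{"x":0.55,"y":-0.82,"z":0.2,"rz":-0.9,"jaw":1},{"x":0.55,"y":-0.82,"z":0.2,"rz":-0.9,"jaw":1},{"x":0.55,"y":-0.82,"z":0.2,"rz":0,"jaw":1}]'
python3 - <<'E'
from h import *
c=camera_params("wrist");o=get_obs();print(c["R"].round(3),-c["R"].T@c["t"],o["tcp_pos"],c["fx"])
for n,P in(("unit",(.5558,.1569,.1)),("card",(.5307,-.1883,.127))):print(n,proj(P,c))
E
```

```text
[[ 0.258  0.966 -0.001]
 [ 0.933 -0.249  0.258]
 [ 0.249 -0.068 -0.966]] [0.11011596 0.66885769 0.37234608] [0.17395225 0.65166381 0.23045095] 296.15032763916497
unit [[ 11.1707103  541.54143386]]
card [[-233.54985381  592.54827314]]validation failed for argument at $[0]...
```

```bash
python3 -m jog '[{"x":0.55,"y":-0.82,"z":0.2,"rx":0,"ry":0,"rz":-0.9,"jaw":1},{"x":0.55,"y":-0.82,"z":0.2,"rx":0,"ry":0,"rz":-0.9,"jaw":1},{"x":0.55,"y":-0.82,"z":0.2,"rx":0,"ry":0,"rz":-0.9,"jaw":1},{"x":0.55,"y":-0.82,"z":0.2,"rx":0,"ry":0,"rz":-0.9,"jaw":1},{"x":0.55,"y":-0.82,"z":0.2,"rx":0,"ry":0,"rz":-0.9,"jaw":1},{"x":0.55,"y":-0.82,"z":0.2,"rx":0,"ry":0,"rz":-0.9,"jaw":1},{"x":0.55,"y":-0.82,"z":0.2,"rx":0,"ry":0,"rz":-0.9,"jaw":1},{"x":0.55,"y":-0.82,"z":0.2,"rx":0,"ry":0,"rz":0,"jaw":1}]'
python3 - <<'E'
from h import *
c=camera_params("wrist");o=get_obs();print(c["R"].round(3),-c["R"].T@c["t"],o["tcp_pos"],c["fx"])
for n,P in(("unit",(.5558,.1569,.1)),("card",(.5307,-.1883,.127))):print(n,proj(P,c))
E
```

```text
clock: 1.1
tcp_pos: [0.4386, 0.2568, 0.3276]
orientation: [-1.978, -2.441, 0.0]
contact_force: [0.7, 1.0, -0.3]
grip_width: 0.0851
gripper_force: 0.0
[[ 0.978  0.207  0.   ]
 [ 0.2   -0.945  0.258]
 [ 0.054 -0.252 -0.966]] [0.42423373 0.32063295 0.46950524] [0.43860979 0.25675653 0.32755036] 296.15032763916497
unit [[351.21432782 266.46012235]]
card [[281.17445067 466.21645578]]
```

```bash
python3 -m jog '[{"x":0.67,"y":-0.7,"z":-0.25,"rx":0,"ry":0,"rz":-0.3,"jaw":1},{"x":0.67,"y":-0.7,"z":-0.25,"rx":0,"ry":0,"rz":-0.3,"jaw":1},{"x":0.67,"y":-0.7,"z":-0.25,"rx":0,"ry":0,"rz":-0.3,"jaw":1},{"x":0,"y":0,"z":0,"rx":0,"ry":0,"rz":0,"jaw":1}]'
python3 - <<'E'
from h import *
import pickle
c=camera_params("wrist");a=grab_frame("wrist");pickle.dump((c,a),open("w1.pkl","wb"))
b=a[:,:,::-1];cv2.imwrite("pics/w1.png",cv2.resize(b,None,fx=1.4,fy=1.4,interpolation=cv2.INTER_CUBIC))
print(-c["R"].T@c["t"])
E
```

```text
clock: 1.6
tcp_pos: [0.5601, 0.1271, 0.2808]
orientation: [2.17, 2.269, -0.006]
contact_force: [-1.1, -0.1, -0.6]
grip_width: 0.0854
gripper_force: 0.0
[0.55646643 0.19295237 0.42253589]
```

View pics/w1.png

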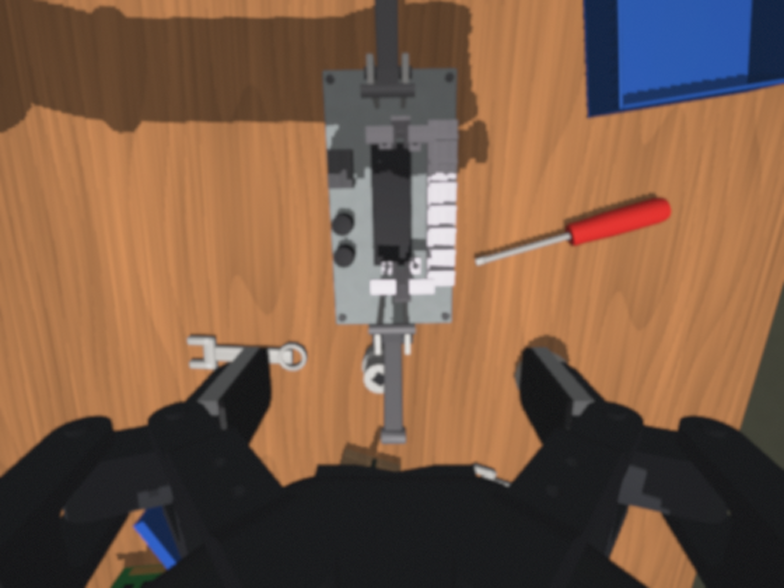

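The tray is cleanly seen from above, with corners at (324,70), (458,68), (336,324), (451,323). The near guide lips span x 371–396 and 409–435 at y≈287. I'll fit the pose and enlarge the lips.

Run:
```python
from h import *
import pickle
c,im=pickle.load(open("w1.pkl","rb"))
a,b,t=.06,.12,.02
U=[(c,l,np.array(q)/1.4) for l,q in(((-a,b,t),(324,70)),((a,b,t),(458,68)),((-a,-b,t),(336,324)),((a,-b,t),(451,323)))]
r,f=fit(U,[.556,.157,.06]);u=r.x;print("unit",u.round(4),f(u).round(1).tolist())
def loc(q,z):
    p=atz(np.array(q)/1.4,c,z)-[*u[:2],0];cs,s=np.cos(u[2]),np.sin(u[2])
    return (cs*p[0]+s*p[1],-s*p[0]+cs*p[1])
for q in((371,287),(396,287),(409,287),(435,287),(366,135),(437,135)):print(q,np.round(loc(q,.101),4))
for q in((402,76),(393,436)):print(q,np.round(loc(q,.15),4))
g=cv2.cvtColor(im[:,:,::-1],cv2.COLOR_BGR2BGR) if 0 else im[75:225,230:335,::-1]
cv2.imwrite("pics/w1c.png",cv2.resize(cv2.convertScaleAbs(g,alpha=1.3,beta=20),None,fx=4,fy=4,interpolation=cv2.INTER_CUBIC))
```

```text
unit [0.555  0.162  0.0539] [-0.8, -0.6, 0.6, -0.2, -0.4, 0.6, 0.5, 0.6]
(371, 287) [-0.0172 -0.0576]
(396, 287) [ 0.0029 -0.0578]
(409, 287) [ 0.0134 -0.0579]
(435, 287) [ 0.0343 -0.058 ]
(366, 135) [-0.0181  0.0579]
(437, 135) [0.0339 0.0574]
(402, 76) [0.0077 0.087 ]
(393, 436) [-0.0003 -0.1611]
```

View pics/w1c.png

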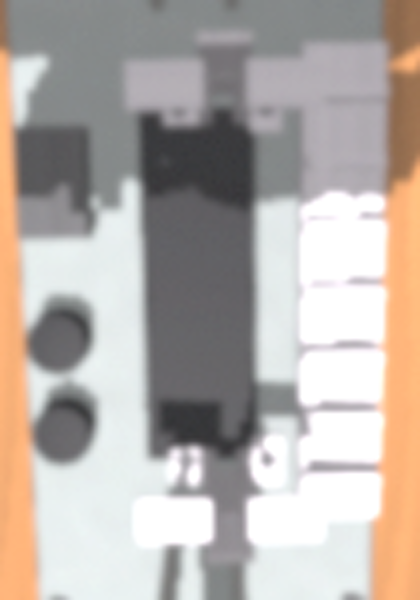

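```bash
python3 -m jog '[{"x":-0.08,"y":-0.98,"z":-0.08,"rx":0,"ry":0,"rz":-0.34,"jaw":1},{"x":-0.08,"y":-0.98,"z":-0.08,"rx":0,"ry":0,"rz":-0.34,"jaw":1},{"x":-0.08,"y":-0.98,"z":-0.08,"rx":0,"ry":0,"rz":-0.34,"jaw":1},{"x":-0.08,"y":-0.98,"z":-0.08,"rx":0,"ry":0,"rz":-0.34,"jaw":1},{"x":-0.08,"y":-0.98,"z":-0.08,"rx":0,"ry":0,"rz":-0.34,"jaw":1},{"x":-0.08,"y":-0.98,"z":-0.08,"rx":0,"ry":0,"rz":-0.34,"jaw":1},{"x":0,"y":0,"z":0,"rx":0,"ry":0,"rz":0,"jaw":1}]'
python3 - <<'E'
from h import *
import pickle
c=camera_params("wrist");a=grab_frame("wrist");pickle.dump((c,a),open("w2.pkl","wb"))
p=proj((.5307,-.1883,.11),c)[0];print(p,-c["R"].T@c["t"])
x0=int(np.clip(p[0]-130,0,300));y0=int(np.clip(p[1]-100,0,220));print(x0,y0)
cv2.imwrite("pics/w2.png",cv2.resize(a[y0:y0+200,x0:x0+260,::-1],None,fx=3,fy=3,interpolation=cv2.INTER_CUBIC))
E
```

```text
clock: 2.52
tcp_pos: [0.5281, -0.2243, 0.2537]
orientation: [2.537, 1.851, -0.002]
contact_force: [0.4, 0.8, 0.2]
grip_width: 0.0851
gripper_force: 0.0
[274.08192039 156.86051396] [ 0.5470682  -0.16187598  0.39552449]
144 56
```

View pics/w2.png

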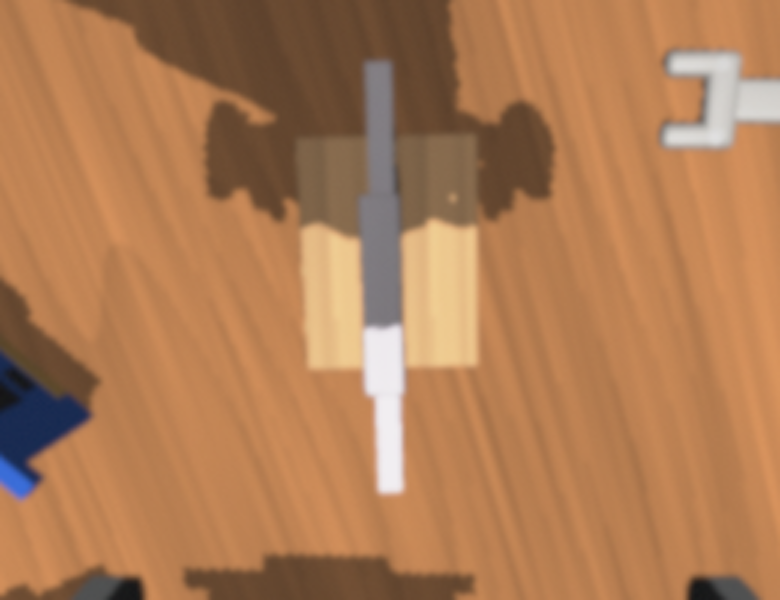

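The grey card is seen from above in its stand. Its handle top runs from (379,197) to (384,395) and its ears end at (378,61) and (391,493).

Run:
```python
from h import *
import pickle
c,im=pickle.load(open("w2.pkl","rb"))
C=[(c,l,np.array([144,56])+np.array(q)/3) for l,q in(((0,.03,.127),(379,198)),((0,-.03,.127),(384,395)),((0,.07,.1),(378,61)),((0,-.07,.1),(391,493)))]
r,f=fit(C,[.53,-.19,-.3]);u=r.x;print("card",u.round(4),f(u).round(1).tolist())
o=get_obs();R=cv2.Rodrigues(o["orientation"])[0];print("tool y angle",np.degrees(np.arctan2(R[1,1],R[0,1])),"card deg",np.degrees(u[2]),R[:,2].round(4))
print("shift/60mm",((u[:2]-o["tcp_pos"][:2])/.06).round(3),"z to .095",(.095-o["tcp_pos"][2])/.06)
print("slot centre",place((.0083,0,.1),[.555,.162,.0539]))
```

```text
card [ 0.5296 -0.1849 -0.2891] [-0.1, -0.9, 0.2, 0.6, 0.0, 0.3, -0.2, -0.1]
tool y angle -17.48435459846997 card deg -16.56285812450917 [-2.e-04  2.e-04 -1.e+00]
shift/60mm [0.007 0.603] z to .095 -2.6414957742517764
slot centre [[0.56328795 0.16244715 0.1       ]]
```

```bash
python3 -m jog '[{"x":0.01,"y":0.6,"z":-0.3,"rx":0,"ry":0,"rz":0.09,"jaw":1},{"x":0,"y":0,"z":-0.8,"rx":0,"ry":0,"rz":0,"jaw":1},{"x":0,"y":0,"z":-0.8,"rx":0,"ry":0,"rz":0,"jaw":1},{"x":0,"y":0,"z":-0.74,"rx":0,"ry":0,"rz":0,"jaw":1},{"x":0,"y":0,"z":0,"rx":0,"ry":0,"rz":0,"jaw":1},{"x":0,"y":0,"z":0,"rx":0,"ry":0,"rz":0,"jaw":-1},{"x":0,"y":0,"z":0,"rx":0,"ry":0,"rz":0,"jaw":-1},{"x":0,"y":0,"z":0,"rx":0,"ry":0,"rz":0,"jaw":-1}]' 40
python3 -m jog '[{"x":0,"y":0,"z":0,"rx":0,"ry":0,"rz":0,"jaw":-1},{"x":0,"y":0,"z":0,"rx":0,"ry":0,"rz":0,"jaw":-1},{"x":0,"y":0,"z":0,"rx":0,"ry":0,"rz":0,"jaw":-1},{"x":0,"y":0,"z":0,"rx":0,"ry":0,"rz":0,"jaw":-1}]'
```

```text
clock: 3.58
tcp_pos: [0.5314, -0.1842, 0.0965]
orientation: [2.515, 1.88, 0.003]
contact_force: [-0.1, 0.7, 0.8]
grip_width: 0.0322
gripper_force: 0.0
clock: 4.08
tcp_pos: [0.5308, -0.1843, 0.0959]
orientation: [2.516, 1.881, 0.002]
contact_force: [-2.0, 0.2, 6.6]
grip_width: 0.0111
gripper_force: 39.6
```

```bash
python3 -m jog '[{"x":0,"y":0,"z":0.2,"rx":0,"ry":0,"rz":0,"jaw":-1},{"x":0,"y":0,"z":0.3,"rx":0,"ry":0,"rz":0,"jaw":-1},{"x":0,"y":0,"z":0.5,"rx":0,"ry":0,"rz":0,"jaw":-1},{"x":0,"y":0,"z":0.8,"rx":0,"ry":0,"rz":0,"jaw":-1},{"x":0,"y":0,"z":0.8,"rx":0,"ry":0,"rz":0,"jaw":-1},{"x":0,"y":0,"z":0.4,"rx":0,"ry":0,"rz":0,"jaw":-1},{"x":0,"y":0.4,"z":0,"rx":0,"ry":0,"rz":0.3,"jaw":-1}]'
python3 -m jog '[{"x":0.08,"y":0.8,"z":0,"rx":0,"ry":0,"rz":0.3,"jaw":-1},{"x":0.08,"y":0.8,"z":0,"rx":0,"ry":0,"rz":0.3,"jaw":-1},{"x":0.08,"y":0.8,"z":0,"rx":0,"ry":0,"rz":0.3,"jaw":-1},{"x":0.08,"y":0.8,"z":0,"rx":0,"ry":0,"rz":0.3,"jaw":-1},{"x":0.08,"y":0.8,"z":0,"rx":0,"ry":0,"rz":0.3,"jaw":-1},{"x":0.08,"y":0.8,"z":0,"rx":0,"ry":0,"rz":0.17,"jaw":-1},{"x":0.07,"y":0.55,"z":0,"rx":0,"ry":0,"rz":0,"jaw":-1},{"x":0,"y":0,"z":0,"rx":0,"ry":0,"rz":0,"jaw":-1}]'
python3 - <<'E'
from h import *
import pickle
o=get_obs();c=camera_params("wrist");a=grab_frame("wrist");pickle.dump((c,a,o),open("w3.pkl","wb"))
R=cv2.Rodrigues(o["orientation"])[0];print("tool y deg",np.degrees(np.arctan2(R[1,1],R[0,1])),R[:,2].round(4),o["tcp_pos"])
cv2.imwrite("pics/w3.png",cv2.resize(a[:,:,::-1],None,fx=1.4,fy=1.4,interpolation=cv2.INTER_CUBIC))
E
```

```text
clock: 4.95
tcp_pos: [0.5311, -0.1628, 0.2787]
orientation: [2.466, 1.939, 0.005]
contact_force: [-0.2, 0.0, -2.1]
grip_width: 0.0114
gripper_force: 39.2
clock: 5.95
tcp_pos: [0.5631, 0.1644, 0.2757]
orientation: [-2.151, -2.289, -0.001]
contact_force: [0.2, 0.1, -1.4]
grip_width: 0.0119
gripper_force: 39.2
tool y deg 3.555841905263725 [ 3.e-04  7.e-04 -1.e+00] [0.56313034 0.16435751 0.27568803]
```

View pics/w3.png

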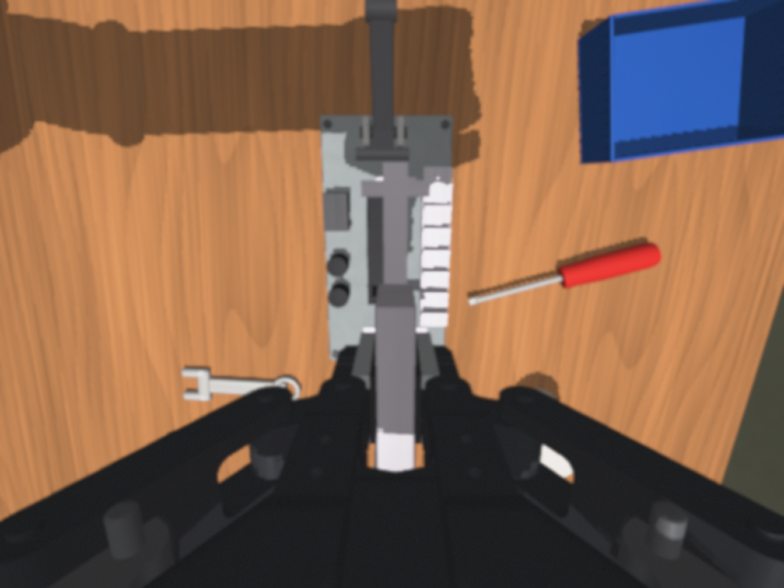

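The card hangs from the gripper over the tray. Its far ear is at (396,163) and its handle's far end at (396,287).

Run:
```python
from h import *
import pickle
c,im,o=pickle.load(open("w3.pkl","rb"))
u=[.555,.162,.0539]
def loc(q,z):
    p=atz(np.array(q)/1.4,c,z)-[*u[:2],0];cs,s=np.cos(u[2]),np.sin(u[2])
    return np.round((cs*p[0]+s*p[1],-s*p[0]+cs*p[1]),4)
b=o["tcp_pos"][2]-.0839
print("ear",loc((396,163),b+.088),"handle",loc((395.5,287),b+.115))
p=np.array([*o["tcp_pos"][:2]])-u[:2];print("tcp",np.cos(u[2])*p[0]+np.sin(u[2])*p[1],-np.sin(u[2])*p[0]+np.cos(u[2])*p[1])
# re-fit tray
U=[(c,l,np.array(q)/1.4) for l,q in(((-.06,.12,.02),(321,116)),((.06,.12,.02),(453,116)))]
print([ (loc(x[2]*1.4,.02)) for x in U])
print("far lips",loc((362,189),.101),loc((428,189),.101))
```

```text
ear [0.0072 0.0709] handle [0.0073 0.0372]
tcp 0.00824554483796252 0.0019160679185522007
[array([-0.0596,  0.1178]), array([0.0587, 0.1187])]
far lips [-0.0174  0.0569] [0.0317 0.0573]
```

```bash
python3 -m jog '[{"x":0,"y":-0.025,"z":-0.6,"rx":0,"ry":0,"rz":-0.04,"jaw":-1},{"x":0,"y":0,"z":-0.6,"rx":0,"ry":0,"rz":0,"jaw":-1},{"x":0,"y":0,"z":-0.2,"rx":0,"ry":0,"rz":0,"jaw":-1},{"x":0,"y":0,"z":0,"rx":0,"ry":0,"rz":0,"jaw":-1}]'
python3 -m jog '[{"x":0,"y":0,"z":-0.05,"rx":0,"ry":0,"rz":0,"jaw":-1},{"x":0,"y":0,"z":-0.05,"rx":0,"ry":0,"rz":0,"jaw":-1},{"x":0,"y":0,"z":-0.05,"rx":0,"ry":0,"rz":0,"jaw":-1},{"x":0,"y":0,"z":-0.05,"rx":0,"ry":0,"rz":0,"jaw":-1}]'
```

```text
clock: 6.5
tcp_pos: [0.5635, 0.1583, 0.1914]
orientation: [2.167, 2.274, -0.001]
contact_force: [-0.7, -0.2, -0.9]
grip_width: 0.0116
gripper_force: 39.2
clock: 7.0
tcp_pos: [0.5635, 0.1594, 0.1791]
orientation: [2.165, 2.276, 0.001]
contact_force: [-0.2, -0.3, -1.1]
grip_width: 0.0115
gripper_force: 39.3
```

```bash
python3 -m jog '[{"x":0,"y":0.05,"z":-0.03,"rx":0,"ry":0,"rz":0,"jaw":-1},{"x":0,"y":0,"z":-0.05,"rx":0,"ry":0,"rz":0,"jaw":-1},{"x":0,"y":0,"z":-0.05,"rx":0,"ry":0,"rz":0,"jaw":-1}]'
python3 -m jog '[{"x":0,"y":0,"z":-0.05,"rx":0,"ry":0,"rz":0,"jaw":-1},{"x":0,"y":0,"z":-0.05,"rx":0,"ry":0,"rz":0,"jaw":-1}]'
```

```text
clock: 7.38
tcp_pos: [0.5634, 0.1624, 0.1711]
orientation: [2.165, 2.276, -0.0]
contact_force: [-0.7, -0.4, -1.3]
grip_width: 0.0112
gripper_force: 39.3
clock: 7.62
tcp_pos: [0.5634, 0.1622, 0.1651]
orientation: [2.165, 2.276, -0.0]
contact_force: [-0.4, -0.3, -1.4]
grip_width: 0.0114
gripper_force: 39.3
```

```bash
python3 -m jog '[{"x":0,"y":0,"z":-0.06,"rx":0,"ry":0,"rz":0,"jaw":-1},{"x":0,"y":0,"z":-0.06,"rx":0,"ry":0,"rz":0,"jaw":-1},{"x":0,"y":0,"z":-0.06,"rx":0,"ry":0,"rz":0,"jaw":-1},{"x":0,"y":0,"z":-0.06,"rx":0,"ry":0,"rz":0,"jaw":-1}]'
python3 -m jog '[{"x":0,"y":0,"z":-0.06,"rx":0,"ry":0,"rz":0,"jaw":-1},{"x":0,"y":0,"z":-0.06,"rx":0,"ry":0,"rz":0,"jaw":-1},{"x":0,"y":0,"z":-0.06,"rx":0,"ry":0,"rz":0,"jaw":-1},{"x":0,"y":0,"z":-0.06,"rx":0,"ry":0,"rz":0,"jaw":-1}]'
```

```text
clock: 8.12
tcp_pos: [0.5634, 0.1623, 0.1506]
orientation: [-2.165, -2.276, 0.0]
contact_force: [0.1, -0.4, -1.7]
grip_width: 0.0114
gripper_force: 39.3
clock: 8.62
tcp_pos: [0.5634, 0.1623, 0.1363]
orientation: [-2.165, -2.276, -0.0]
contact_force: [0.4, 1.0, -1.7]
grip_width: 0.0111
gripper_force: 39.3
```

```bash
python3 -m jog '[{"x":0,"y":0,"z":-0.06,"rx":0,"ry":0,"rz":0,"jaw":-1},{"x":0,"y":0,"z":-0.06,"rx":0,"ry":0,"rz":0,"jaw":-1},{"x":0,"y":0,"z":-0.06,"rx":0,"ry":0,"rz":0,"jaw":-1},{"x":0,"y":0,"z":-0.06,"rx":0,"ry":0,"rz":0,"jaw":-1}]'
python3 -m jog '[{"x":0,"y":0,"z":-0.03,"rx":0,"ry":0,"rz":0,"jaw":-1},{"x":0,"y":0,"z":-0.03,"rx":0,"ry":0,"rz":0,"jaw":-1}]'
```

```text
clock: 9.12
tcp_pos: [0.5635, 0.1623, 0.1219]
orientation: [2.165, 2.276, 0.0]
contact_force: [0.4, -0.1, -1.4]
grip_width: 0.0111
gripper_force: 39.3
clock: 9.38
tcp_pos: [0.5635, 0.1623, 0.1184]
orientation: [2.165, 2.276, 0.0]
contact_force: [0.8, 0.2, -1.6]
grip_width: 0.0114
gripper_force: 39.3
```

```bash
for i in 1 2; do python3 -m jog '[{"x":0,"y":0,"z":-0.025,"rx":0,"ry":0,"rz":0,"jaw":-1},{"x":0,"y":0,"z":0,"rx":0,"ry":0,"rz":0,"jaw":-1}]'|egrep 'tcp|contact';done
```

```text
tcp_pos: [0.5635, 0.1623, 0.1171]
contact_force: [-0.9, 0.2, -1.5]
tcp_pos: [0.5637, 0.1623, 0.1159]
contact_force: [-1.4, 0.1, 3.8]
```

```bash
python3 -m jog '[{"x":0,"y":0,"z":0,"rx":0,"ry":0,"rz":0,"jaw":-0.4},{"x":0,"y":0,"z":0,"rx":0,"ry":0,"rz":0,"jaw":0},{"x":0,"y":0,"z":0,"rx":0,"ry":0,"rz":0,"jaw":0},{"x":0,"y":0,"z":0,"rx":0,"ry":0,"rz":0,"jaw":0},{"x":0,"y":0,"z":0.2,"rx":0,"ry":0,"rz":0,"jaw":0},{"x":0,"y":0,"z":0.6,"rx":0,"ry":0,"rz":0,"jaw":0},{"x":0,"y":0,"z":0.8,"rx":0,"ry":0,"rz":0,"jaw":0},{"x":0,"y":0,"z":0.8,"rx":0,"ry":0,"rz":0,"jaw":0}]' 
python3 -m jog '[{"x":0,"y":-0.6,"z":0,"rx":0,"ry":0,"rz":0,"jaw":-1},{"x":0,"y":-0.6,"z":0,"rx":0,"ry":0,"rz":0,"jaw":-1},{"x":0,"y":0,"z":0,"rx":0,"ry":0,"rz":0,"jaw":-1},{"x":0,"y":0,"z":0,"rx":0,"ry":0,"rz":0,"jaw":-1},{"x":0,"y":0,"z":0,"rx":0,"ry":0,"rz":0,"jaw":-1}]'
python3 - <<'E'
from h import *
import pickle
o=get_obs();c=camera_params("wrist");a=grab_frame("wrist");pickle.dump((c,a,o),open("w4.pkl","wb"))
cv2.imwrite("pics/w4.png",cv2.resize(a[:,:,::-1],None,fx=1.4,fy=1.4,interpolation=cv2.INTER_CUBIC))
E
```

```text
clock: 10.88
tcp_pos: [0.5634, 0.162, 0.2617]
orientation: [2.166, 2.275, 0.001]
contact_force: [1.0, 0.5, 0.0]
grip_width: 0.0428
gripper_force: 0.0
clock: 11.5
tcp_pos: [0.5634, 0.0916, 0.2596]
orientation: [-2.163, -2.278, -0.0]
contact_force: [0.2, 0.0, -0.1]
grip_width: -0.0006
gripper_force: 0.0
```

View pics/w4.png

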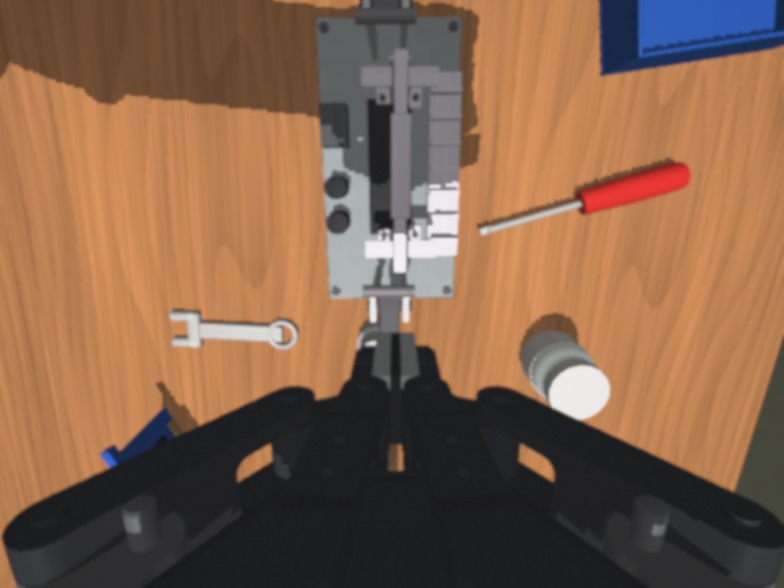

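The card stands between the lips at (400,75) to (400,270), upright, with both levers open. Next is the right lever, pushed from outside with the shut fingers.

```bash
python3 -m jog '[{"x":0,"y":-0.97,"z":0,"rx":0,"ry":0,"rz":0,"jaw":-1},{"x":0.03,"y":-0.97,"z":0,"rx":0,"ry":0,"rz":0,"jaw":-1},{"x":0,"y":0,"z":-0.6,"rx":0,"ry":0,"rz":0,"jaw":-1},{"x":0,"y":0,"z":-0.6,"rx":0,"ry":0,"rz":0,"jaw":-1},{"x":0,"y":0,"z":-0.6,"rx":0,"ry":0,"rz":0,"jaw":-1},{"x":0,"y":0,"z":0,"rx":0,"ry":0,"rz":0,"jaw":-1}]'
python3 -m jog '[{"x":0,"y":0.1,"z":0,"rx":0,"ry":0,"rz":0,"jaw":-1},{"x":0,"y":0.1,"z":0,"rx":0,"ry":0,"rz":0,"jaw":-1},{"x":0,"y":0.07,"z":0.05,"rx":0,"ry":0,"rz":0,"jaw":-1},{"x":0,"y":0,"z":0,"rx":0,"ry":0,"rz":0,"jaw":-1}]'
```

```text
clock: 12.3
tcp_pos: [0.5634, -0.0253, 0.1492]
orientation: [-2.162, -2.275, 0.007]
contact_force: [0.3, -0.4, 0.6]
grip_width: -0.0003
gripper_force: 0.0
clock: 12.8
tcp_pos: [0.5658, -0.0091, 0.1554]
orientation: [2.164, 2.277, 0.002]
contact_force: [0.1, -0.1, -0.2]
grip_width: 0.0002
gripper_force: 0.0
```

Run:
```python
from h import *
import pickle
c,a,o=pickle.load(open("w3.pkl","rb"))
u=[.555,.162,.0539]
for k in np.arange(.8,1.16,.05):
    P=place([[0,.096+.072*np.sin(k),.117+.072*np.cos(k)],[0,-.096-.072*np.sin(k),.117+.072*np.cos(k)]],u)
    print(round(k,2),(proj(P[:1],c)*1.4).round(1),P.round(4).tolist(),(proj(P[1:],pickle.load(open("w1.pkl","rb"))[0])*1.4).round(1))
```

```text
0.8 [[383.1  19.6]] [[0.547, 0.3094, 0.1672], [0.563, 0.0146, 0.1672]] [[393.2 434.4]]
0.85 [[383.2  16.2]] [[0.5469, 0.3119, 0.1645], [0.5631, 0.0121, 0.1645]] [[393.2 435.1]]
0.9 [[383.4  13.3]] [[0.5468, 0.3142, 0.1618], [0.5632, 0.0098, 0.1618]] [[393.3 435.5]]
0.95 [[383.5  10.9]] [[0.5467, 0.3163, 0.1589], [0.5633, 0.0077, 0.1589]] [[393.3 435.7]]
1.0 [[383.7   8.8]] [[0.5466, 0.3184, 0.1559], [0.5634, 0.0056, 0.1559]] [[393.4 435.6]]
1.05 [[383.8   7.1]] [[0.5465, 0.3202, 0.1528], [0.5635, 0.0038, 0.1528]] [[393.4 435.3]]
1.1 [[384.    5.9]] [[0.5464, 0.3219, 0.1497], [0.5636, 0.0021, 0.1497]] [[393.5 434.7]]
1.15 [[384.1   5.1]] [[0.5463, 0.3235, 0.1464], [0.5637, 0.0005, 0.1464]] [[393.5 433.9]]
```

```bash
python3 -m jog '[{"x":0,"y":0.1,"z":0.04,"rx":0,"ry":0,"rz":0,"jaw":-1},{"x":0,"y":0.1,"z":0.06,"rx":0,"ry":0,"rz":0,"jaw":-1}]'
python3 -m jog '[{"x":0,"y":0.1,"z":0.06,"rx":0,"ry":0,"rz":0,"jaw":-1},{"x":0,"y":0.1,"z":0.06,"rx":0,"ry":0,"rz":0,"jaw":-1}]'
python3 -m jog '[{"x":0,"y":0.1,"z":0.05,"rx":0,"ry":0,"rz":0,"jaw":-1},{"x":0,"y":0.1,"z":0.05,"rx":0,"ry":0,"rz":0,"jaw":-1}]'
```

```text
clock: 13.05
tcp_pos: [0.5654, -0.0034, 0.1615]
orientation: [2.167, 2.268, -0.006]
contact_force: [-2.5, -14.4, 6.5]
grip_width: -0.0
gripper_force: 7.8
clock: 13.3
tcp_pos: [0.5656, 0.0057, 0.1697]
orientation: [2.168, 2.263, -0.007]
contact_force: [-2.5, -16.1, 10.3]
grip_width: 0.0003
gripper_force: 7.6
clock: 13.55
tcp_pos: [0.5662, 0.022, 0.1752]
orientation: [2.167, 2.268, -0.001]
contact_force: [0.3, -7.6, 5.0]
grip_width: 0.0002
gripper_force: 3.7
```

```bash
python3 -m jog '[{"x":0,"y":0.08,"z":0.03,"rx":0,"ry":0,"rz":0,"jaw":-1},{"x":0,"y":0.07,"z":0.02,"rx":0,"ry":0,"rz":0,"jaw":-1}]'
python3 -m jog '[{"x":0,"y":0.05,"z":0.02,"rx":0,"ry":0,"rz":0,"jaw":-1},{"x":0,"y":0,"z":0,"rx":0,"ry":0,"rz":0,"jaw":-1}]'
python3 - <<'E'
from h import *
import pickle
o=get_obs();c=camera_params("wrist");s=grab_frame("side");w=grab_frame("wrist");sc=grab_frame("scene");pickle.dump((c,s,w,sc,o),open("w5.pkl","wb"))
f=lambda q,k:cv2.resize(q[:,:,::-1],None,fx=k,fy=k,interpolation=cv2.INTER_CUBIC)
A=f(s[85:225,205:315],3.6)[:500,:395];B=f(sc[155:260,275:400],3.2)[:,:400]
C=np.zeros((500,800,3),np.uint8);C[:A.shape[0],:A.shape[1]]=A;C[:B.shape[0],400:400+B.shape[1]]=B
cv2.imwrite("pics/w5.png",C)
E
```

```text
clock: 13.8
tcp_pos: [0.5659, 0.0319, 0.1779]
orientation: [2.166, 2.27, -0.001]
contact_force: [-1.2, -7.8, 4.6]
grip_width: -0.0
gripper_force: 3.8
clock: 14.05
tcp_pos: [0.5657, 0.0354, 0.1788]
orientation: [2.166, 2.272, -0.001]
contact_force: [-1.2, -6.0, 4.6]
grip_width: 0.0001
gripper_force: 3.0
```

View pics/w5.png

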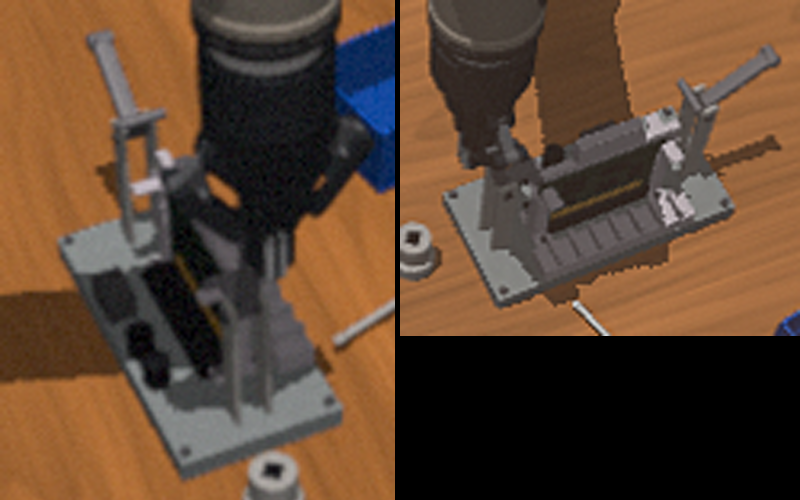

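The right lever is nearly upright and the card is still in its guides. Next is the left lever.

```bash
python3 -m jog '[{"x":0,"y":-0.3,"z":0.1,"rx":0,"ry":0,"rz":0,"jaw":-1},{"x":0,"y":0,"z":0.8,"rx":0,"ry":0,"rz":0,"jaw":-1},{"x":0,"y":0,"z":0.7,"rx":0,"ry":0,"rz":0,"jaw":-1},{"x":-0.05,"y":0.93,"z":0,"rx":0,"ry":0,"rz":0,"jaw":-1},{"x":-0.05,"y":0.93,"z":0,"rx":0,"ry":0,"rz":0,"jaw":-1},{"x":-0.05,"y":0.93,"z":0,"rx":0,"ry":0,"rz":0,"jaw":-1},{"x":-0.05,"y":0.93,"z":0,"rx":0,"ry":0,"rz":0,"jaw":-1},{"x":-0.05,"y":0.93,"z":0,"rx":0,"ry":0,"rz":0,"jaw":-1}]'
python3 -m jog '[{"x":-0.05,"y":0.93,"z":0,"rx":0,"ry":0,"rz":0,"jaw":-1},{"x":0,"y":0,"z":0,"rx":0,"ry":0,"rz":0,"jaw":-1},{"x":0,"y":0,"z":-0.7,"rx":0,"ry":0,"rz":0,"jaw":-1},{"x":0,"y":0,"z":-0.7,"rx":0,"ry":0,"rz":0,"jaw":-1},{"x":0,"y":0,"z":-0.5,"rx":0,"ry":0,"rz":0,"jaw":-1},{"x":0,"y":0,"z":0,"rx":0,"ry":0,"rz":0,"jaw":-1}]'
```

```text
clock: 15.2
tcp_pos: [0.5503, 0.2999, 0.2744]
orientation: [-2.166, -2.275, -0.001]
contact_force: [0.4, -1.4, -0.2]
grip_width: 0.0
gripper_force: 0.0
clock: 15.95
tcp_pos: [0.5463, 0.3526, 0.158]
orientation: [-2.167, -2.274, 0.008]
contact_force: [-0.7, 0.3, 0.6]
grip_width: -0.0001
gripper_force: 0.0
```

```bash
python3 -m jog '[{"x":0,"y":-0.15,"z":-0.07,"rx":0,"ry":0,"rz":0,"jaw":-1},{"x":0,"y":-0.15,"z":0,"rx":0,"ry":0,"rz":0,"jaw":-1},{"x":0,"y":-0.1,"z":0.05,"rx":0,"ry":0,"rz":0,"jaw":-1}]'
python3 -m jog '[{"x":0,"y":-0.1,"z":0.06,"rx":0,"ry":0,"rz":0,"jaw":-1},{"x":0,"y":-0.1,"z":0.06,"rx":0,"ry":0,"rz":0,"jaw":-1}]'
python3 -m jog '[{"x":0,"y":-0.1,"z":0.06,"rx":0,"ry":0,"rz":0,"jaw":-1},{"x":0,"y":-0.1,"z":0.06,"rx":0,"ry":0,"rz":0,"jaw":-1}]'
```

```text
clock: 16.32
tcp_pos: [0.5479, 0.3309, 0.1601]
orientation: [-2.166, -2.275, -0.004]
contact_force: [0.8, 4.0, 0.9]
grip_width: -0.0001
gripper_force: 1.8
clock: 16.58
tcp_pos: [0.5474, 0.318, 0.1665]
orientation: [2.165, 2.276, -0.0]
contact_force: [-0.3, 0.6, 0.5]
grip_width: -0.0001
gripper_force: 0.0
clock: 16.82
tcp_pos: [0.5472, 0.3062, 0.1733]
orientation: [2.166, 2.276, -0.0]
contact_force: [0.3, -0.2, -0.3]
grip_width: -0.0004
gripper_force: 0.0
```

The viewing budget is spent, so I'll check the left lever numerically by differencing side images around the predicted bead positions.

```bash
cat > lev.py <<'E'
from h import *
import pickle,sys
u=[.555,.162,.0539]
s0=cv2.imread("pics/side0.png")[:,:,::-1].astype(int);c0=cv2.imread("pics/scene0.png")[:,:,::-1].astype(int)
s=grab_frame("side").astype(int);c=grab_frame("scene").astype(int)
def row(k,sg):
    d=np.array([0,sg*np.sin(k),np.cos(k)]);out=[]
    P=place([[0,sg*.096,.117]+d*t for t in (.04,.055,.072)],u)
    for im in ((s,"side"),(c,"scene")):
        for q in proj(P,im[1]): out.append(im[0][int(round(q[1])),int(round(q[0]))].tolist())
    return out
for sg in [1] if len(sys.argv)<2 else [int(sys.argv[1])]:
    for k in np.arange(0,1.11,.15):print(sg,round(k,2),row(k,sg))
E
python3 lev.py
```

```text
1 0.0 [[105, 91, 93], [151, 96, 50], [146, 89, 43], [169, 111, 67], [158, 104, 64], [162, 108, 66]]
1 0.15 [[121, 110, 113], [151, 91, 45], [146, 89, 42], [170, 109, 61], [158, 106, 63], [79, 54, 36]]
1 0.3 [[127, 109, 104], [145, 96, 65], [84, 68, 56], [165, 109, 66], [162, 105, 65], [94, 65, 45]]
1 0.45 [[127, 121, 126], [126, 99, 85], [50, 48, 52], [136, 103, 85], [151, 99, 59], [75, 57, 48]]
1 0.6 [[128, 125, 127], [99, 96, 97], [85, 86, 85], [114, 108, 109], [107, 98, 97], [92, 88, 85]]
1 0.75 [[129, 126, 127], [78, 74, 76], [89, 87, 91], [112, 109, 110], [104, 99, 100], [51, 42, 38]]
1 0.9 [[131, 126, 129], [69, 65, 67], [66, 64, 63], [122, 116, 117], [84, 77, 77], [50, 41, 37]]
1 1.05 [[135, 129, 132], [139, 133, 137], [57, 55, 56], [119, 112, 115], [91, 86, 84], [70, 63, 60]]
```

```bash
python3 -m jog '[{"x":0,"y":0.1,"z":0.8,"rx":0,"ry":0,"rz":0,"jaw":-1},{"x":0,"y":0.4,"z":0.8,"rx":0,"ry":0,"rz":0,"jaw":-1},{"x":0,"y":0.9,"z":0,"rx":0,"ry":0,"rz":0,"jaw":-1},{"x":0,"y":0.4,"z":0,"rx":0,"ry":0,"rz":0,"jaw":-1},{"x":0,"y":0,"z":0,"rx":0,"ry":0,"rz":0,"jaw":-1}]'
cat >> lev.py <<'E'
sg=1 if len(sys.argv)<2 else int(sys.argv[1])
# darkness-normalised saturation: grey lever vs brown bench
sat=lambda im:(im.max(2)-im.min(2))/(im.max(2)+1.)
print("hinge->bead greyness (low=lever), side then scene")
for k in np.arange(0,1.16,.05):
    d=np.array([0,sg*np.sin(k),np.cos(k)])
    P=place([[0,sg*.096,.117]+d*t for t in np.linspace(.03,.072,15)],u)
    print(round(k,2),[round(float(np.mean([sat(im)[int(round(b)),int(round(a))] for a,b in proj(P,n)])),2) for im,n in((s,"side"),(c,"scene"),(s0,"side"),(c0,"scene"))])
E
python3 lev.py | tail -25
```

```text
clock: 17.55
tcp_pos: [0.5459, 0.4178, 0.2682]
orientation: [-2.16, -2.28, 0.001]
contact_force: [0.3, -1.0, -0.0]
grip_width: 0.0002
gripper_force: 0.0
hinge->bead greyness (low=lever), side then scene
0.0 [0.48, 0.6, 0.48, 0.6]
0.05 [0.52, 0.6, 0.52, 0.6]
0.1 [0.48, 0.59, 0.48, 0.58]
0.15 [0.45, 0.59, 0.46, 0.59]
0.2 [0.42, 0.56, 0.43, 0.56]
0.25 [0.34, 0.55, 0.38, 0.56]
0.3 [0.25, 0.55, 0.3, 0.55]
0.35 [0.18, 0.51, 0.25, 0.51]
0.4 [0.1, 0.49, 0.16, 0.49]
0.45 [0.1, 0.45, 0.15, 0.45]
0.5 [0.07, 0.39, 0.09, 0.39]
0.55 [0.06, 0.35, 0.07, 0.36]
0.6 [0.05, 0.23, 0.05, 0.23]
0.65 [0.05, 0.17, 0.06, 0.17]
0.7 [0.05, 0.08, 0.06, 0.09]
0.75 [0.05, 0.05, 0.06, 0.06]
0.8 [0.03, 0.05, 0.03, 0.06]
0.85 [0.03, 0.06, 0.03, 0.06]
0.9 [0.03, 0.06, 0.04, 0.07]
0.95 [0.04, 0.06, 0.04, 0.07]
1.0 [0.04, 0.06, 0.04, 0.06]
1.05 [0.04, 0.05, 0.03, 0.06]
1.1 [0.04, 0.05, 0.04, 0.05]
1.15 [0.03, 0.07, 0.04, 0.08]
```

The left lever hasn't moved, so the fingertip slid over the bead. I'll retry lower.

```bash
python3 -m jog '[{"x":0,"y":-0.95,"z":0,"rx":0,"ry":0,"rz":0,"jaw":-1},{"x":0,"y":0,"z":-0.75,"rx":0,"ry":0,"rz":0,"jaw":-1},{"x":0,"y":0,"z":-0.75,"rx":0,"ry":0,"rz":0,"jaw":-1},{"x":0,"y":0,"z":-0.65,"rx":0,"ry":0,"rz":0,"jaw":-1},{"x":0,"y":0,"z":0,"rx":0,"ry":0,"rz":0,"jaw":-1},{"x":0,"y":0,"z":0,"rx":0,"ry":0,"rz":0,"jaw":-1}]'
python3 -m jog '[{"x":0,"y":-0.15,"z":0,"rx":0,"ry":0,"rz":0,"jaw":-1},{"x":0,"y":-0.15,"z":0,"rx":0,"ry":0,"rz":0,"jaw":-1},{"x":0,"y":-0.1,"z":0,"rx":0,"ry":0,"rz":0,"jaw":-1}]'
python3 -m jog '[{"x":0,"y":-0.1,"z":0.06,"rx":0,"ry":0,"rz":0,"jaw":-1},{"x":0,"y":-0.1,"z":0.08,"rx":0,"ry":0,"rz":0,"jaw":-1}]'
```

```text
clock: 18.4
tcp_pos: [0.5485, 0.3573, 0.1419]
orientation: [2.166, 2.274, 0.003]
contact_force: [-0.5, 0.5, 0.3]
grip_width: 0.0
gripper_force: 0.0
clock: 18.77
tcp_pos: [0.5479, 0.3346, 0.1413]
orientation: [-2.165, -2.275, -0.006]
contact_force: [1.4, 9.1, 0.2]
grip_width: 0.0002
gripper_force: 4.3
clock: 19.02
tcp_pos: [0.5482, 0.3279, 0.1508]
orientation: [-2.159, -2.278, -0.015]
contact_force: [0.3, 13.1, 5.6]
grip_width: 0.0002
gripper_force: 6.7
```

```bash
python3 -m jog '[{"x":0,"y":-0.1,"z":0.08,"rx":0,"ry":0,"rz":0,"jaw":-1},{"x":0,"y":-0.1,"z":0.08,"rx":0,"ry":0,"rz":0,"jaw":-1}]'
python3 -m jog '[{"x":0,"y":-0.1,"z":0.06,"rx":0,"ry":0,"rz":0,"jaw":-1},{"x":0,"y":-0.1,"z":0.06,"rx":0,"ry":0,"rz":0,"jaw":-1}]'
python3 -m jog '[{"x":0,"y":-0.1,"z":0.05,"rx":0,"ry":0,"rz":0,"jaw":-1},{"x":0,"y":-0.1,"z":0.04,"rx":0,"ry":0,"rz":0,"jaw":-1}]'
```

```text
clock: 19.27
tcp_pos: [0.5488, 0.3172, 0.1616]
orientation: [-2.158, -2.279, -0.02]
contact_force: [0.2, 14.0, 8.8]
grip_width: -0.0
gripper_force: 6.7
clock: 19.52
tcp_pos: [0.5488, 0.3027, 0.1682]
orientation: [-2.161, -2.279, -0.015]
contact_force: [1.3, 7.0, 5.4]
grip_width: -0.0003
gripper_force: 3.8
clock: 19.77
tcp_pos: [0.5488, 0.2887, 0.1728]
orientation: [-2.163, -2.278, -0.011]
contact_force: [3.1, 5.2, 2.5]
grip_width: -0.0003
gripper_force: 2.7
```

Now at θ≈0.2, I continue to the stop.

```bash
python3 -m jog '[{"x":0,"y":-0.1,"z":0.02,"rx":0,"ry":0,"rz":0,"jaw":-1},{"x":0,"y":-0.05,"z":0,"rx":0,"ry":0,"rz":0,"jaw":-1}]'
python3 -m jog '[{"x":0,"y":-0.05,"z":0,"rx":0,"ry":0,"rz":0,"jaw":-1},{"x":0,"y":0,"z":0,"rx":0,"ry":0,"rz":0,"jaw":-1}]'
python3 -m jog '[{"x":0,"y":-0.04,"z":0,"rx":0,"ry":0,"rz":0,"jaw":-1},{"x":0,"y":0,"z":0,"rx":0,"ry":0,"rz":0,"jaw":-1}]'
```

```text
clock: 20.02
tcp_pos: [0.5491, 0.2801, 0.1743]
orientation: [-2.163, -2.277, -0.013]
contact_force: [0.9, 7.4, 4.7]
grip_width: -0.0005
gripper_force: 3.6
clock: 20.27
tcp_pos: [0.5487, 0.2768, 0.1739]
orientation: [-2.163, -2.277, -0.011]
contact_force: [1.6, 6.9, 4.1]
grip_width: 0.0001
gripper_force: 3.0
clock: 20.52
tcp_pos: [0.5487, 0.2746, 0.1739]
orientation: [-2.163, -2.278, -0.011]
contact_force: [0.9, 6.7, 4.3]
grip_width: -0.0001
gripper_force: 3.2
```

```bash
for i in 1 2 3; do python3 -m jog '[{"x":0,"y":-0.04,"z":0,"rx":0,"ry":0,"rz":0,"jaw":-1},{"x":0,"y":0,"z":0,"rx":0,"ry":0,"rz":0,"jaw":-1}]'|egrep 'tcp|contact'; done
```

```text
tcp_pos: [0.5487, 0.274, 0.174]
contact_force: [2.1, 9.6, 3.3]
tcp_pos: [0.5486, 0.2737, 0.1741]
contact_force: [2.8, 14.4, 1.5]
tcp_pos: [0.5486, 0.2734, 0.1742]
contact_force: [3.4, 18.5, -0.4]
```

The left lever is on its stop: the force rises with no motion. I'll go back to the right lever to finish it.

```bash
python3 -m jog '[{"x":0,"y":0.35,"z":0,"rx":0,"ry":0,"rz":0,"jaw":-1},{"x":0,"y":0,"z":0.8,"rx":0,"ry":0,"rz":0,"jaw":-1},{"x":0,"y":0,"z":0.75,"rx":0,"ry":0,"rz":0,"jaw":-1},{"x":0.04,"y":-0.8,"z":0,"rx":0,"ry":0,"rz":0,"jaw":-1},{"x":0.04,"y":-0.8,"z":0,"rx":0,"ry":0,"rz":0,"jaw":-1},{"x":0.04,"y":-0.8,"z":0,"rx":0,"ry":0,"rz":0,"jaw":-1},{"x":0.04,"y":-0.8,"z":0,"rx":0,"ry":0,"rz":0,"jaw":-1},{"x":0.04,"y":-0.8,"z":0,"rx":0,"ry":0,"rz":0,"jaw":-1}]' | grep tcp
python3 -m jog '[{"x":0.04,"y":-0.75,"z":0,"rx":0,"ry":0,"rz":0,"jaw":-1},{"x":0,"y":0,"z":0,"rx":0,"ry":0,"rz":0,"jaw":-1},{"x":0,"y":0,"z":-0.7,"rx":0,"ry":0,"rz":0,"jaw":-1},{"x":0,"y":0,"z":-0.7,"rx":0,"ry":0,"rz":0,"jaw":-1},{"x":0,"y":0,"z":-0.15,"rx":0,"ry":0,"rz":0,"jaw":-1},{"x":0,"y":0,"z":0,"rx":0,"ry":0,"rz":0,"jaw":-1}]'
```

```text
tcp_pos: [0.5588, 0.0434, 0.265]
clock: 23.02
tcp_pos: [0.5618, 0.0007, 0.1722]
orientation: [-2.165, -2.276, 0.001]
contact_force: [0.7, -0.3, -0.1]
grip_width: -0.0002
gripper_force: 0.0
```

```bash
python3 -m jog '[{"x":0,"y":0.2,"z":0,"rx":0,"ry":0,"rz":0,"jaw":-1},{"x":0,"y":0.2,"z":0,"rx":0,"ry":0,"rz":0,"jaw":-1},{"x":0,"y":0.15,"z":0.02,"rx":0,"ry":0,"rz":0,"jaw":-1},{"x":0,"y":0.05,"z":0.02,"rx":0,"ry":0,"rz":0,"jaw":-1},{"x":0,"y":0,"z":0,"rx":0,"ry":0,"rz":0,"jaw":-1}]'|egrep 'tcp|contact'
for i in 1 2 3 4; do python3 -m jog '[{"x":0,"y":0.05,"z":0,"rx":0,"ry":0,"rz":0,"jaw":-1},{"x":0,"y":0,"z":0,"rx":0,"ry":0,"rz":0,"jaw":-1}]'|egrep 'tcp|contact'; done
```

```text
tcp_pos: [0.5617, 0.0364, 0.1745]
contact_force: [0.3, 0.2, 0.1]
tcp_pos: [0.5618, 0.0382, 0.1746]
contact_force: [-1.0, -4.8, 3.8]
tcp_pos: [0.5618, 0.0417, 0.1745]
contact_force: [-0.9, -4.9, 3.4]
tcp_pos: [0.5618, 0.0452, 0.1744]
contact_force: [-0.0, -4.4, 3.3]
tcp_pos: [0.5617, 0.0482, 0.1744]
contact_force: [-0.4, -4.8, 3.2]
```

```bash
for i in 1 2 3 4; do python3 -m jog '[{"x":0,"y":0.04,"z":0,"rx":0,"ry":0,"rz":0,"jaw":-1},{"x":0,"y":0,"z":0,"rx":0,"ry":0,"rz":0,"jaw":-1}]'|egrep 'tcp|contact'; done
```

```text
tcp_pos: [0.5617, 0.0495, 0.1745]
contact_force: [-1.4, -7.5, 4.7]
tcp_pos: [0.5616, 0.0498, 0.1745]
contact_force: [-1.8, -11.0, 5.5]
tcp_pos: [0.5616, 0.0502, 0.1746]
contact_force: [-1.5, -15.9, 5.4]
tcp_pos: [0.5616, 0.0505, 0.1746]
contact_force: [-0.7, -20.1, 5.9]
```

```bash
python3 -m jog '[{"x":0,"y":-0.5,"z":0,"rx":0,"ry":0,"rz":0,"jaw":-1},{"x":0,"y":-0.5,"z":0.8,"rx":0,"ry":0,"rz":0,"jaw":-1},{"x":0,"y":-0.5,"z":0.8,"rx":0,"ry":0,"rz":0,"jaw":-1},{"x":0,"y":-0.9,"z":0.2,"rx":0,"ry":0,"rz":0,"jaw":-1},{"x":0,"y":-0.9,"z":0,"rx":0,"ry":0,"rz":0,"jaw":-1},{"x":0,"y":0,"z":0,"rx":0,"ry":0,"rz":0,"jaw":-1},{"x":0,"y":0,"z":0,"rx":0,"ry":0,"rz":0,"jaw":-1}]'|egrep 'tcp|contact'
for g in 1 -1; do python3 lev.py $g | tail -24 | awk 'NR<=9||NR>20'; done
python3 - <<'E'
# card height: align the handle's top (stereo template) between the "resting" and present scene images
from h import *
import pickle
u=[.555,.162,.0539]; s1=grab_frame("side"); c1=grab_frame("scene")
for n,im in(("side",s1),("scene",c1)):
    g=im.astype(int)
    for yy in(-.02,.0,.02):
        out=[]
        for z in np.arange(.125,.156,.003):
            q=proj(place([.0075,yy,z],u),n)[0].round().astype(int);out.append(int(g[q[1],q[0]].sum()//3))
        print(n,yy,out)
E
```

```text
tcp_pos: [0.5618, -0.1383, 0.2817]
contact_force: [0.0, 0.3, -0.3]
0.0 [0.05, 0.14, 0.48, 0.6]
0.05 [0.06, 0.12, 0.52, 0.6]
0.1 [0.07, 0.25, 0.48, 0.58]
0.15 [0.11, 0.42, 0.46, 0.59]
0.2 [0.16, 0.53, 0.43, 0.56]
0.25 [0.2, 0.58, 0.38, 0.56]
0.3 [0.25, 0.59, 0.3, 0.55]
0.35 [0.35, 0.6, 0.25, 0.51]
0.4 [0.43, 0.6, 0.16, 0.49]
1.0 [0.68, 0.6, 0.04, 0.06]
1.05 [0.68, 0.6, 0.03, 0.06]
1.1 [0.68, 0.6, 0.04, 0.05]
1.15 [0.68, 0.6, 0.04, 0.08]
0.0 [0.05, 0.12, 0.07, 0.56]
0.05 [0.05, 0.11, 0.06, 0.52]
0.1 [0.05, 0.1, 0.1, 0.5]
0.15 [0.05, 0.19, 0.07, 0.5]
0.2 [0.05, 0.38, 0.08, 0.5]
0.25 [0.05, 0.44, 0.07, 0.5]
0.3 [0.07, 0.46, 0.05, 0.5]
0.35 [0.08, 0.43, 0.06, 0.48]
0.4 [0.06, 0.43, 0.05, 0.47]
1.0 [0.06, 0.49, 0.08, 0.08]
1.05 [0.06, 0.4, 0.07, 0.14]
1.1 [0.05, 0.44, 0.07, 0.2]
1.15 [0.05, 0.36, 0.07, 0.25]
side -0.02 [126, 164, 187, 191, 191, 189, 187, 190, 188, 187, 182]
side 0.0 [154, 169, 186, 170, 191, 191, 191, 191, 187, 184, 198]
side 0.02 [84, 108, 153, 174, 191, 192, 184, 128, 107, 107, 105]
scene -0.02 [102, 102, 192, 177, 177, 179, 179, 174, 174, 114, 69]
scene 0.0 [103, 195, 114, 182, 176, 176, 186, 186, 196, 58, 58]
scene 0.02 [103, 103, 195, 175, 175, 179, 179, 179, 155, 155, 113]
```

Both levers read upright. The handle's upper edge appears about where a fully home card would put it (≈0.149 against a predicted 0.150, or 0.158 if only resting). Handing in.

```bash
python3 -c "
from bench import *
print(r.hand_in())"
```

```text
the job is handed in; nothing more can be done
None
```

I put the card into the tray guides, swung both ejector levers upright to their stops, and handed the job in after about 26 s of the 72 s; image checks suggest the card is fully home, but no verdict came back.

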